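# Point out the mug for the kiln and the stilt it goes on

### The job

Show the kiln loader which pot goes in next and what it stands on: point down at the middle of the mug with a handle, fingertips about 3 cm above its rim, and stay there for two seconds; then point in the same way at the middle of the three-armed stilt, fingertips about 3 cm above it, for two seconds, and finish while still pointing there. Touch neither the pieces nor the boards they stand on, and do not point at any of the other pieces or pass low over them.

Things in the scene. Friction and masses are not known exactly. Their poses are not given: they have to be found in the camera images.
- mug: terracotta mug, round, 85 mm tall, 76 mm across at the mouth, open at the top, with one loop handle on its side towards its own +y (standing out about 36 mm). The only piece with a handle. Loose; stands upright on the ware board at any yaw. Origin: centre of its underside, z up; the middle of its rim is 85 mm above the origin.
- cup: terracotta cup without a handle, 85 mm tall, 76 mm across at the mouth. Loose, stands on the ware board. Origin: centre of its underside, z up. Not to be pointed at.
- bowl: terracotta bowl, low and wide, 52 mm tall, 92 mm across at the rim. Loose, stands on the ware board. Origin: centre of its underside, z up. Not to be pointed at.
- stilt: kiln stilt: flat white ceramic star with three arms 120 degrees apart, each reaching 45 mm from the middle and ending in an upright stub; the arms' and hub's top lies 16 mm above the origin, the stubs' tips 24 mm. Loose, lies on the kiln shelf at any yaw. Origin: under its middle at the underside, z up.
- round_prop: kiln prop: solid white ceramic cylinder, 46 mm across, 60 mm tall, upright. Loose, stands on the kiln shelf. Origin: centre of its underside, z up. Not to be pointed at.
- square_prop: kiln prop: solid white ceramic block 44 x 44 mm, 45 mm tall. Loose, stands on the kiln shelf. Origin: centre of its underside, z up. Not to be pointed at.
- ware_board: plywood board 280 x 260 mm, 18 mm thick, fixed flat on the table, left or right of the robot's centre line, turned up to 30 degrees; the three pots stand on it, 120 to 155 mm apart, in any order. Origin: centre of its underside, on the table.
- kiln_shelf: grey kiln shelf slab 280 x 260 mm, 18 mm thick, fixed flat on the table on the other side; the three white ceramic pieces stand on it, 120 to 155 mm apart, in any order. Origin: centre of its underside, on the table.

How it is judged:
By the outcome, as a careful person would: the job done as asked, in the order asked, and still so for the second after the job is handed in, with the robot touching nothing.
It also fails if it takes over 43 s, if anything falls off the work surface, if the arm or the gripper's body presses on something with over 40 N, if the wrist force passes 120 N, or if a joint passes its speed limit or range.

### The arm

A 7-joint arm with a two-finger parallel gripper is mounted at the origin on the work surface. World frame = base frame: x ahead of the robot, y to its left, z up, the work surface at z = 0. Lengths are in m, angles in rad, forces in N, time in s.
With the tool pointing down it reaches from about 0.425 to 0.875 m from the base axis. Payload 4.7 kg.
Tool frame: the origin (TCP) lies midway between the tips of the shut fingers; the grasp point (between the pads) lies 19 mm behind it (ctrl.grasp_offset is the distance from the TCP to the grasp point, in m); y points along the fingers, z is the direction in which the jaws open and shut, and the axes are right-handed (so a half turn about y gives the same grasp; the last joint's range is limited). The gripper opens to 87 mm and grips with 3 to 60 N. Pads are 19 mm wide; open, the fingers measure 117 mm over their backs; the gripper's body (75 mm by 190 mm) begins 51 mm behind the grasp point.
Start: joints at [-1.197, 0.321, -0.07, 1.45, 0.023, 1.371, -0.057], TCP at [0.229, 0.608, 0.197] pointing down, gripper open.
Joint ranges: [-2.86, 2.86], [-0.3, 2.09], [-1.38, 1.24], [0.06, 2.45], [-1.56, 4.7], [0.09, 2.05], [-2.69, 2.69]. Speed limits (rad/s): [2.57, 2.57, 3.14, 3.14, 3.14, 3.14, 3.14].

### API

Orientations are given as a unit quaternion [w, x, y, z].
In Python, from station import ctrl gives the robot as it stands. Calls block until the motion is done:
- ctrl.move_pose(position, orientation): joint-space move of the TCP to a pose.
- ctrl.move_linear(position, orientation=None, feed=0.15): straight line of the TCP; orientation=None keeps the orientation; feed is the mean speed in m/s.
- ctrl.goto_joints(angles): joint-space move.
- ctrl.set_gripper(opening): finger opening in m; the grip force is fixed at half the most; returns when the fingers have stopped.
- ctrl.pause(seconds).
- ctrl.inverse_kinematics(position, orientation): joint angles nearest the present ones, or None.
- ctrl.state(): the state.
- ctrl.read_camera(name): name is "scene" or "side" or "wrist"; returns the picture (480x640x3 uint8, red, green, blue); there is no depth.
- ctrl.calibration(name): a dict with "fx", "fy", "cx", "cy" (pixels), "rvec" (rotation vector, rad) and "tvec" (3), from world to camera coordinates, as OpenCV has them; the wrist camera has in their place "T_tool_cam" (4x4, takes a point from camera to tool coordinates, whose origin is the TCP and whose axes are the tool frame's). Camera axes: x right, y down, z forward; pixel columns grow to the right and rows downward; lengths in m; the calibration is good to about 2 mm. A picture is of the moment at which its call begins: read the wrist's pose just before it. calibration takes no time and is no camera call.
A pose or a line that the arm cannot do raises ctrl.MotionError and nothing moves.
- ctrl.finish_job(): hands the job in, once; it reports no verdict.
Trained networks look in the newest picture that a camera, given by its name, has taken for a name from the list of things; names that differ only in an ending like _2 or _b are one class to them, and where a whole thing is asked for, a point or a joint stands for the part that bears it (a point fixed in the world has none). Each returns a list of dicts, best first, with "score" (0 to 1); they miss things now and then, are a little off and sometimes report something else, mostly with a low value. They report only what shows in the picture. A call takes as long as a camera call.
- ctrl.find_in(target, camera): "extent" ([left, top, width, height] in pixels, round what is visible of it).
- ctrl.regions_of(target, camera): "pixels" (480x640 bool, what is visible of it) and "extent" ([left, top, width, height] in pixels, round what is visible of it).
- ctrl.landmark_of(target, camera): "centre" ([row, column] in pixels: a listed point, or the origin of a listed thing).
The state is a dict: "time": time; "joint_pos": joint angles; "qvel": joint speeds; "joint_efforts": joint torques, N m; "eef_pos": TCP position; "tool_rot": TCP orientation; "wrist_force": force on the tool from outside, world axes, zero at the start; "wrist_torque": the same for the moment, N m; "width": finger opening in m.
Only numpy, scipy, OpenCV 4.12 (cv2) and the standard library are available. Lean on these libraries where they do the work, as an engineer would, in place of code of your own. Each camera call takes 0.05 s, during which the arm holds its last target.

## Working session

There is one attempt and no reset: what is moved stays moved. The work goes in short steps, each a Python script; the robot and the scene stay as the last script left them, time stands still between calls to the robot, and variables do not carry over. Pictures are saved under pics/ and viewed, and the job is handed in when it is done.

```bash
mkdir -p pics; ls
python3 - <<'E'
from station import ctrl
import cv2,json
print(ctrl.state())
for n in("scene","side","wrist"):
    im=ctrl.read_camera(n); cv2.imwrite(f"pics/{n}0.png",im[:,:,::-1]); print(n,ctrl.calibration(n))
    for t in("mug","cup","bowl","stilt","round_prop","square_prop"):
        f=ctrl.landmark_of(t,n); print(n,t,[(d["score"],d["centre"]) for d in f[:3]])
print(ctrl.state()["time"])
E
```

```text
pics
{'time': 0.0, 'joint_pos': array([-1.19689574,  0.32184191, -0.0700852 ,  1.45168588,  0.02259224,
        1.37083136, -0.05690253]), 'qvel': array([-8.68237856e-04,  2.52219790e-03,  4.60425744e-04, -8.49672329e-05,
       -2.07357635e-03, -2.25646295e-03, -6.27594975e-05]), 'joint_efforts': array([-7.40653354e-05, -4.91301441e+01, -4.03882088e-01, -3.12529385e+01,
       -6.39981357e-02,  4.37835208e-02,  1.47716569e-04]), 'eef_pos': array([0.2286844 , 0.60777706, 0.19594385]), 'tool_rot': array([-0.69500286,  0.69639023, -0.12660686,  0.12642143]), 'wrist_force': array([ 0.17006111, -0.17720374,  0.27714338]), 'wrist_torque': array([-0.02836999, -0.02144254, -0.02766214]), 'width': 0.0870046191221883}
scene {'fx': 527.2476055745202, 'fy': 527.2476055745202, 'cx': 322.91529607009124, 'cy': 243.17837375055868, 'rvec': array([ 2.05044146,  1.04782699, -0.51081129]), 'tvec': array([-0.30641019, -0.24711776,  1.29000117])}
scene mug [(0.58, [280.7, 178.9])]
scene cup [(0.7, [284.3, 264.9])]
scene bowl [(0.66, [338.3, 203.2])]
scene stilt [(0.8, [182.9, 371.8])]
scene round_prop [(
[... 395 characters left out ...]
5.6, 345.5])]
side stilt [(0.97, [368.2, 330.6])]
side round_prop [(0.95, [359.4, 224.3])]
side square_prop [(0.83, [302.7, 278.2])]
wrist {'fx': 368.38029567713767, 'fy': 368.38029567713767, 'cx': 315.35850542483047, 'cy': 236.19693441951398, 'T_tool_cam': array([[-7.70976317e-04,  9.60121738e-01,  2.79581213e-01,
        -7.55165851e-02],
       [ 7.54339637e-04, -2.79580658e-01,  9.60121912e-01,
        -1.88045955e-01],
       [ 9.99999418e-01,  9.51130447e-04, -5.08707817e-04,
        -1.00292433e-03],
       [ 0.00000000e+00,  0.00000000e+00,  0.00000000e+00,
         1.00000000e+00]])}
wrist mug []
wrist cup []
wrist bowl []
wrist stilt []
wrist round_prop []
wrist square_prop []
1.05
```

View pics/scene0.png

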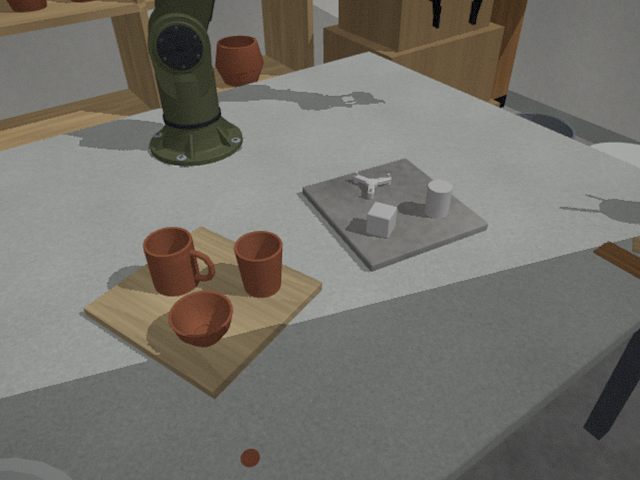

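View pics/side0.png

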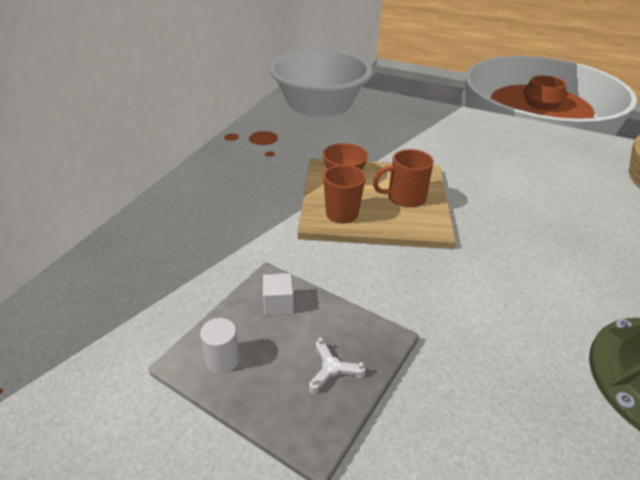

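View pics/wrist0.png

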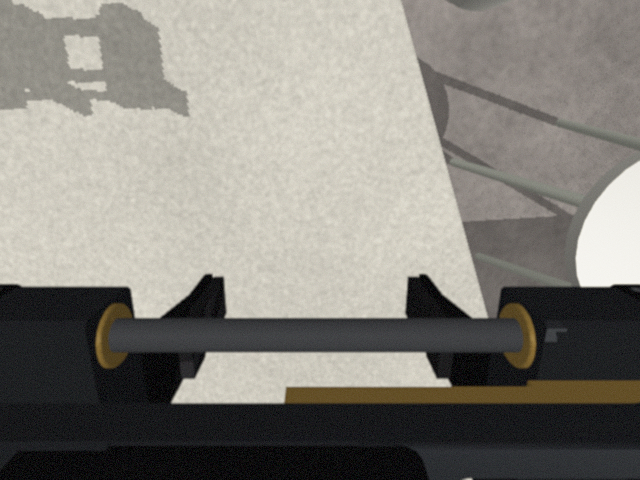

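```bash
cat > h.py <<'E'
import numpy as np,cv2
from station import ctrl
def ray(cam,row,col):
    c=ctrl.calibration(cam);R=cv2.Rodrigues(c["rvec"])[0]
    d=R.T@np.array([(col-c["cx"])/c["fx"],(row-c["cy"])/c["fy"],1]);return -R.T@c["tvec"],d
def onz(cam,row,col,z):
    o,d=ray(cam,row,col);return o+d*(z-o[2])/d[2]
def proj(cam,P):
    c=ctrl.calibration(cam);K=np.array([[c["fx"],0,c["cx"]],[0,c["fy"],c["cy"]],[0,0,1]])
    return cv2.projectPoints(np.array(P,float).reshape(-1,3),c["rvec"],c["tvec"],K,None)[0].reshape(-1,2)
E
python3 - <<'E'
from h import *
L=dict(scene=dict(mug=[280.7,178.9],cup=[284.3,264.9],bowl=[338.3,203.2],stilt=[182.9,371.8],round=[209.6,434.6],square=[225.1,381.7]),
side=dict(mug=[195.7,407.7],cup=[213.6,342.4],bowl=[175.6,345.5],stilt=[368.2,330.6],round=[359.4,224.3],square=[302.7,278.2]))
for c in L:
    for t in L[c]: print(c,t,onz(c,*L[c][t],0.018).round(4))
E
```

```text
scene mug [ 0.4578 -0.2459  0.018 ]
scene cup [ 0.5498 -0.1346  0.018 ]
scene bowl [ 0.596  -0.2679  0.018 ]
scene stilt [0.4158 0.2054 0.018 ]
scene round [0.5629 0.2421 0.018 ]
scene square [0.5401 0.1261 0.018 ]
side mug [ 0.4524 -0.2471  0.018 ]
side cup [ 0.5459 -0.1368  0.018 ]
side bowl [ 0.5895 -0.2615  0.018 ]
side stilt [0.43   0.1918 0.018 ]
side round [0.5662 0.2404 0.018 ]
side square [0.5489 0.1158 0.018 ]
```

The scene view shows the mug with its handle at about row 260, col 172. The cup is at col 260, the bowl at (320, 202) and the stilt at (183, 372). The side view agrees: mug at (178, 410), handle to its left, and stilt at (366, 333). The two cameras agree on the mug to about 5 mm but differ by 2 cm on the stilt. I'll shut the gripper, lift, and refine both from above with the wrist camera.

```bash
cat >> h.py <<'E'
from scipy.spatial.transform import Rotation as Ro
def quat_at(x,y):
    # start orientation turned with the base azimuth
    q0=np.array([-0.69500286,0.69639023,-0.12660686,0.12642143]);R0=Ro.from_quat(q0[[1,2,3,0]])
    Y=np.array([0,0,-1.]); z=R0.as_matrix()[:,2].copy(); z[2]=0; z/=np.linalg.norm(z)
    z=Ro.from_euler('z',np.arctan2(y,x)-np.arctan2(0.608,0.229)).apply(z)
    q=Ro.from_matrix(np.c_[np.cross(Y,z),Y,z]).as_quat();return q[[3,0,1,2]]
def wrist_T(s):
    T=np.eye(4);q=s["tool_rot"];T[:3,:3]=Ro.from_quat(q[[1,2,3,0]]).as_matrix();T[:3,3]=s["eef_pos"]
    return T@np.array(ctrl.calibration("wrist")["T_tool_cam"])
def wonz(T,row,col,z):
    c=ctrl.calibration("wrist");d=T[:3,:3]@np.array([(col-c["cx"])/c["fx"],(row-c["cy"])/c["fy"],1]);return T[:3,3]+d*(z-T[2,3])/d[2]
E
python3 - <<'E'
from h import *
ctrl.set_gripper(0.0)
ctrl.move_linear([0.229,0.608,0.30],feed=0.2)
def look(t,x,y,z,zs):
    ctrl.move_pose([x,y,z],quat_at(x,y)); ctrl.pause(0.3)
    s=ctrl.state();T=wrist_T(s);im=ctrl.read_camera("wrist");cv2.imwrite(f"pics/w_{t}.png",im[:,:,::-1])
    np.savez(f"w_{t}.npz",T=T,im=im)
    f=ctrl.landmark_of(t,"wrist");print(t,s["time"],s["eef_pos"],s["tool_rot"],s["joint_pos"].round(2),s["width"])
    for d in f: print(d, wonz(T,*d["centre"],0.018))
    r=ctrl.regions_of(t,"wrist")
    for d in r: print(d["score"],d["extent"])
    if r: np.savez(f"m_{t}.npz",m=r[0]["pixels"])
print(ctrl.inverse_kinematics([.48,.22,.32],quat_at(.48,.22)))
look("stilt",0.425,0.198,0.33,0.018)
look("mug",0.455,-0.247,0.33,0.018)
E
```

```text
[-0.77401515  0.02195853  0.30108298  1.55580061 -0.00651154  1.56482114
 -0.04276091]
stilt 5.2083 [0.42489171 0.19856347 0.32983109] [-0.59644023  0.59674962 -0.37956767  0.3795752 ] [-0.81 -0.11  0.29  1.66  0.03  1.59 -0.09] 0.00028389441797767675
{'centre': [190.3, 317.3], 'score': 0.65} [0.42959092 0.19471882 0.018     ]
0.85 [287.9, 165.4, 51.6, 59.2]
mug 7.2917 [ 0.45528941 -0.24642353  0.32995636] [ 0.36203273 -0.36210934  0.60738408 -0.6073662 ] [-0.54 -0.04  0.97  1.58  0.03  1.59 -0.06] 0.00025836158164554827
{'centre': [186.5, 314.1], 'score': 0.93} [ 0.45553178 -0.24587572  0.018     ]
0.56 [283.4, 137.2, 65.9, 93.8]
```

View pics/w_stilt.png

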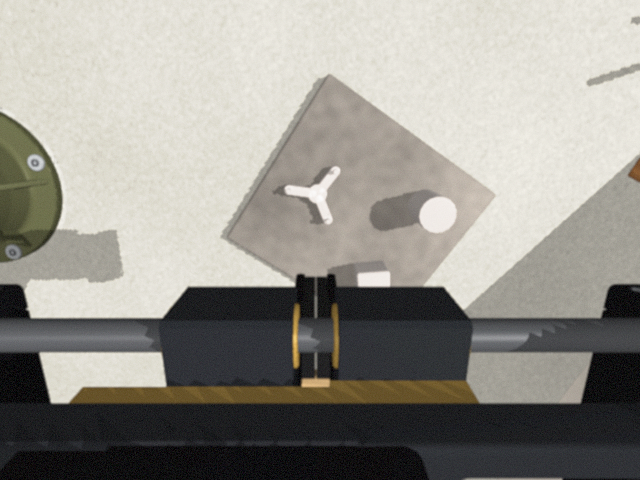

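View pics/w_mug.png

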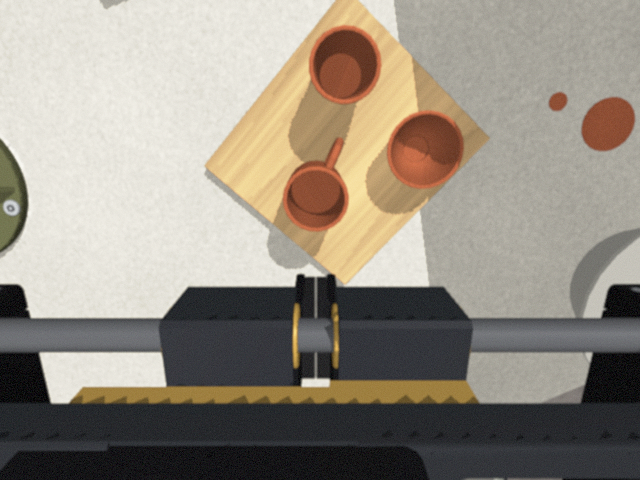

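The wrist views show the mug with its handle at the top right: the rim spans about cols 284–348 and rows 163–231. The stilt's hub is at about (193, 318). I'll turn these into positions by fitting the outlines.

```bash
python3 - <<'E'
from h import *
d=np.load("w_mug.npz");T=d["T"];im=d["im"].astype(int);m=np.load("m_mug.npz")["m"].astype(np.uint8)
m2=cv2.morphologyEx(m,cv2.MORPH_OPEN,cv2.getStructuringElement(2,(25,25)))
c=max(cv2.findContours(m2,0,1)[0],key=cv2.contourArea)
hull=cv2.convexHull(c);print("ell",cv2.fitEllipse(hull))
red=((im[...,0]-im[...,2]>50)).astype(np.uint8)
red[:, :270]=0;red[:,370:]=0;red[:130]=0;red[245:]=0
r2=cv2.morphologyEx(red,cv2.MORPH_OPEN,cv2.getStructuringElement(2,(25,25)))
c=max(cv2.findContours(r2,0,1)[0],key=cv2.contourArea);e=cv2.fitEllipse(c);print("ellcol",e,cv2.boundingRect(c))
print("mug rim",wonz(T,e[0][1],e[0][0],0.103),wonz(T,197,316,0.103), "diam",np.linalg.norm(wonz(T,197,284,.103)-wonz(T,197,348.5,.103)))
d=np.load("w_stilt.npz");T=d["T"];m=np.load("m_stilt.npz")["m"]
print("stilt hub",wonz(T,193,318,0.034)); rr,cc=np.nonzero(m);print(rr.mean(),cc.mean(),wonz(T,rr.mean(),cc.mean(),0.032))
# crosscheck with fixed cameras
for n,(a,b) in dict(scene=(183,372),side=(366,333)).items(): print(n,"stilt",onz(n,a,b,0.034))
M=[0.457,-0.247]
im=cv2.imread("pics/scene0.png")
E
python3 - <<'E'
import cv2
a=cv2.imread("pics/w_stilt.png")[150:240,270:360];b=cv2.imread("pics/w_mug.png")[130:240,270:360]
cv2.imwrite("pics/zs.png",cv2.resize(a,None,fx=6,fy=6,interpolation=2))
cv2.imwrite("pics/zm.png",cv2.resize(b,None,fx=5,fy=5,interpolation=2))
E
```

```text
ell ((315.8118896484375, 196.01353454589844), (65.10986328125, 71.35699462890625), 5.427978992462158)
ellcol ((321.0259704589844, 185.12368774414062), (110.76654052734375, 130.07257080078125), 168.65756225585938) (270, 130, 100, 115)
mug rim [ 0.46935895 -0.23709993  0.103     ] [ 0.45795189 -0.24631589  0.103     ] diam 0.07339909501218796
stilt hub [0.43078752 0.19416318 0.034     ]
192.8859649122807 318.0855263157895 [0.43098145 0.1940501  0.032     ]
scene stilt [0.43526685 0.18870323 0.034     ]
side stilt [0.42443217 0.19830394 0.034     ]
```

View pics/zs.png

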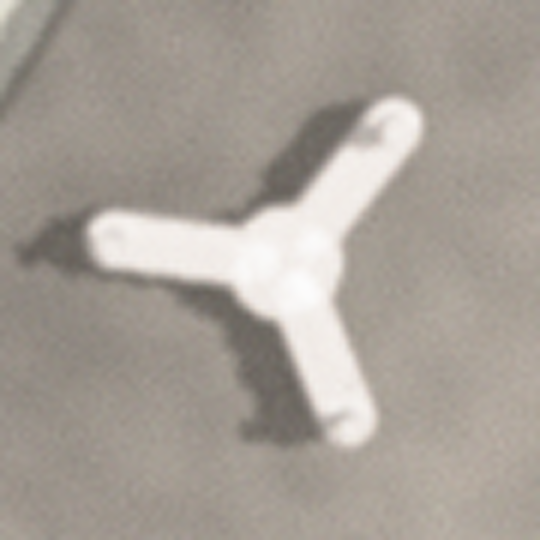

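View pics/zm.png

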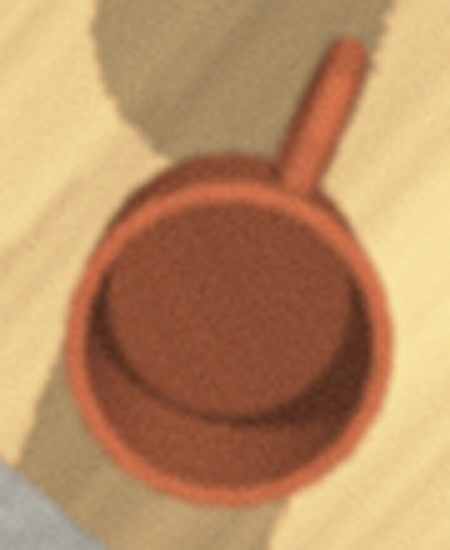

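The enlarged views put the mug rim's centre at (198.7, 316.0) and the stilt's hub at (193.7, 318.3). Next I'll point at the mug.

Run:
```python
from h import *
T=np.load("w_mug.npz")["T"];M=wonz(T,198.7,316.0,0.103);S=wonz(np.load("w_stilt.npz")["T"],193.7,318.3,0.034)
print(M,S);np.savez("tg.npz",M=M,S=S)
q=quat_at(.455,-.247)
ctrl.move_pose([M[0],M[1],0.25],q)
ctrl.move_linear([M[0],M[1],0.133],q,feed=0.1)
s=ctrl.state();print(s["time"],s["eef_pos"],s["tool_rot"],np.abs(s["qvel"]).max(),s["wrist_force"])
for n in("scene","side","wrist"): 
    im=ctrl.read_camera(n);
    if n!="wrist":
        (u,v)=proj(n,[*M[:2],.12])[0].astype(int); im=cv2.resize(im[max(0,v-75):v+75,max(0,u-100):u+100],None,fx=4,fy=4)
    cv2.imwrite(f"pics/mug_{n}.png",im[:,:,::-1])
```

```text
[ 0.45702341 -0.24803827  0.103     ] [0.43154485 0.19348747 0.034     ]
9.175 [ 0.457513   -0.24828967  0.13362522] [-0.36201367  0.36139947 -0.60730287  0.60788136] 0.0028780976835732375 [0.63063402 0.81728491 0.02505861]
```

View pics/mug_scene.png

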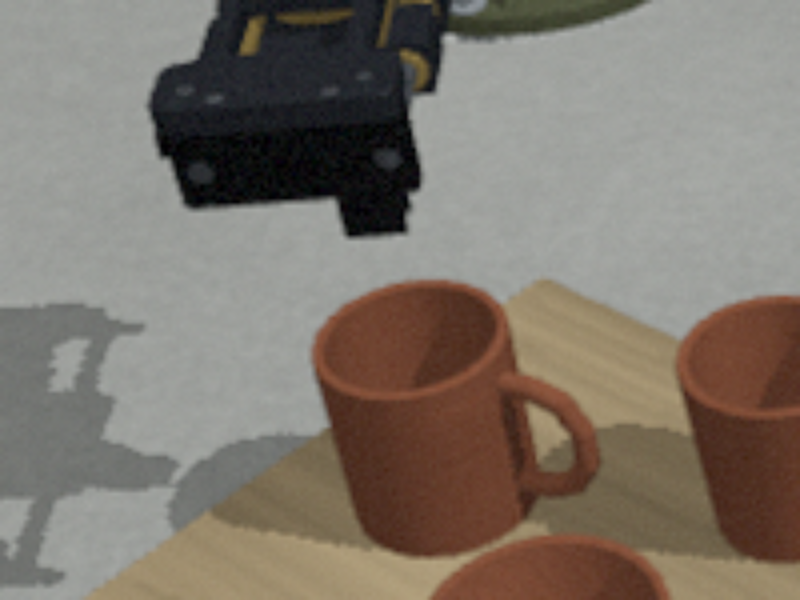

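View pics/mug_side.png

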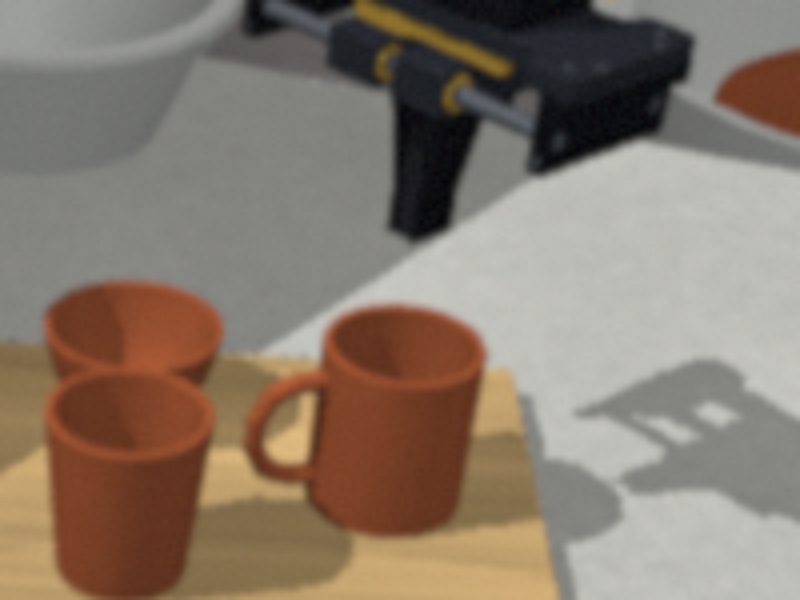

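View pics/mug_wrist.png

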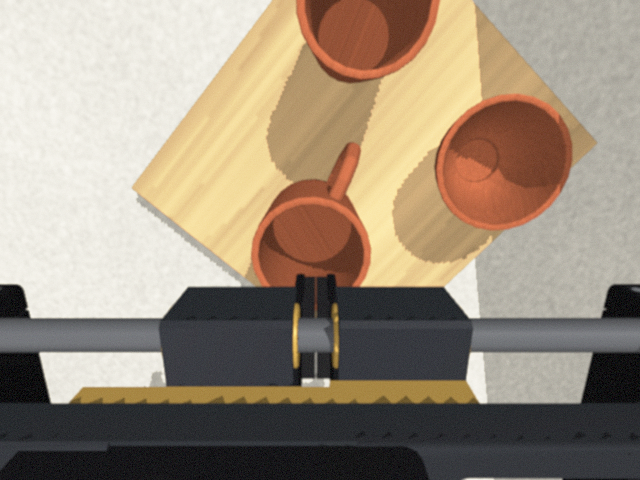

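The crops show the shut fingers over the mug's mouth. In both fixed views, though, the tips look higher than 3 cm: the scene tip is at about crop (378, 235), where I'd expect about (398, 272). I'll triangulate the fingertips and check the TCP against the wrist image before the hold.

Run:
```python
from h import *
M=np.load("tg.npz")["M"]
px={}
for n,(a,b) in dict(scene=(377,233),side=(420,238)).items():
    u,v=proj(n,[*M[:2],.12])[0].astype(int); px[n]=(v-75+b/4,u-100+a/4); print(n,px[n],"TCP proj",proj(n,[.4575,-.2483,.1336])[0])
(o1,d1),(o2,d2)=[ray(n,*px[n]) for n in px]
A=np.c_[d1,-d2];t=np.linalg.lstsq(A,o2-o1,rcond=None)[0];p1=o1+t[0]*d1;p2=o2+t[1]*d2;print("tip",p1,p2)
# mug rim triangulated
q={}
for n,(a,b) in dict(scene=(410,340),side=(403,346)).items():
    u,v=proj(n,[*M[:2],.12])[0].astype(int); q[n]=(v-75+b/4,u-100+a/4)
(o1,d1),(o2,d2)=[ray(n,*q[n]) for n in q]
A=np.c_[d1,-d2];t=np.linalg.lstsq(A,o2-o1,rcond=None)[0];print("rim",o1+t[0]*d1,o2+t[1]*d2)
c=ctrl.calibration("wrist");I=np.linalg.inv(c["T_tool_cam"])
for y in(0,-.019,-.03):
    p=I@[0,y,0,1];print(y,c["fy"]*p[1]/p[2]+c["cy"],c["fx"]*p[0]/p[2]+c["cx"])
```

```text
scene (np.float64(215.25), np.float64(159.25)) TCP proj [163.70463986 225.666752  ]
side (np.float64(132.5), np.float64(417.0)) TCP proj [413.76783084 142.23087803]
tip [ 0.4550368  -0.25036841  0.15263753] [ 0.4549423  -0.25044359  0.1527459 ]
rim [ 0.45389566 -0.24775302  0.09902728] [ 0.45412972 -0.24756565  0.09878748]
0 272.80813020892424 313.0041071404531
-0.019 287.0980686361705 312.819039095403
-0.03 296.75020475347577 312.69403492055073
```

Run:
```python
from h import *
print(ctrl.grasp_offset)
c=ctrl.calibration("wrist");I=np.linalg.inv(c["T_tool_cam"])
for x in(-.0095,0,.0095):
  for y in(0,-.019):
    p=I@[x,y,0,1];print(x,y,c["fy"]*p[1]/p[2]+c["cy"])
im=cv2.imread("pics/mug_wrist.png");cv2.imwrite("pics/zf.png",cv2.resize(im[255:395,240:400],None,fx=5,fy=4,interpolation=2)[:600])
```

```text
0.0187
-0.0095 0 256.4072828609463
-0.0095 -0.019 269.2511626853262
0 0 272.80813020892424
0 -0.019 287.0980686361705
0.0095 0 288.7834199010963
0.0095 -0.019 304.43648144867484
```

View pics/zf.png

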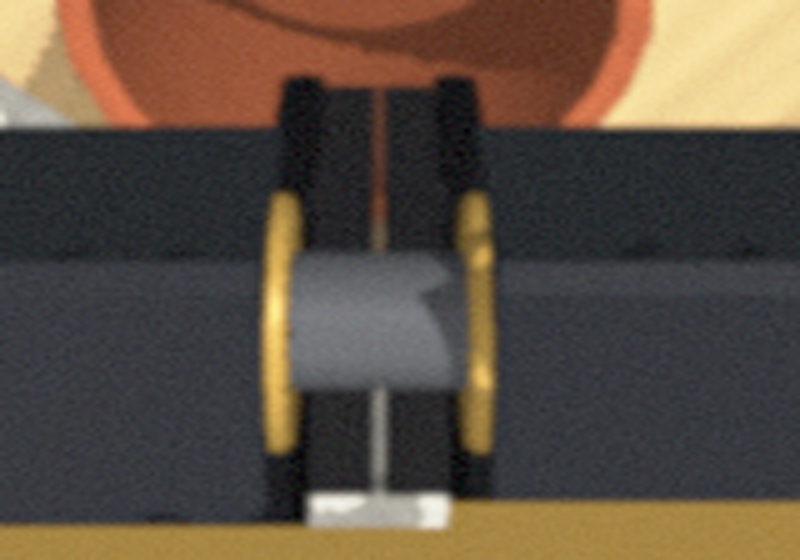

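Run:
```python
from h import *
s=ctrl.state();T=wrist_T(s);im=ctrl.read_camera("wrist").astype(int)
L=lambda a,b,z:np.linalg.norm(wonz(T,*a,z)-wonz(T,*b,z))
# rim width scan per row of reddish
for r in range(235,275,5):
    row=im[r];red=np.where((row[:,0]-row[:,2]>45)&(row[:,1]<115))[0];red=red[(red>235)&(red<390)];print(r,red.min(),red.max(),L((r,red.min()-.5),(r,red.max()+.5),.103).round(4))
print(T[:3,3])
for n in("scene","side"):
    im=ctrl.read_camera(n);c=proj(n,[[.4575,-.2483,z] for z in(.1336,.1526,.2036)]);print(c)
    u,v=c[1].astype(int);y0,x0=v-70,u-50
    z=cv2.resize(im[y0:y0+100,x0:x0+120],None,fx=6,fy=6,interpolation=2)
    for (a,b),col in zip(c,[(255,0,0),(0,255,0),(0,255,255)]): cv2.circle(z,(int((a-x0+.5)*6),int((b-y0+.5)*6)),4,col,-1)
    cv2.imwrite(f"pics/tip_{n}.png",z[:,:,::-1])
```

```text
235 256 362 0.066
240 254 363 0.0682
245 256 365 0.0684
250 253 365 0.0706
255 253 364 0.0702
260 253 366 0.0718
265 255 367 0.0714
270 257 366 0.0698
[ 0.49408805 -0.18223518  0.3215919 ]
[[163.70463986 225.666752  ]
 [161.19789216 215.56783339]
 [154.07963681 186.890563  ]]
[[413.76783084 142.23087803]
 [415.27673446 132.78448386]
 [419.53367388 106.13418824]]
```

View pics/tip_scene.png

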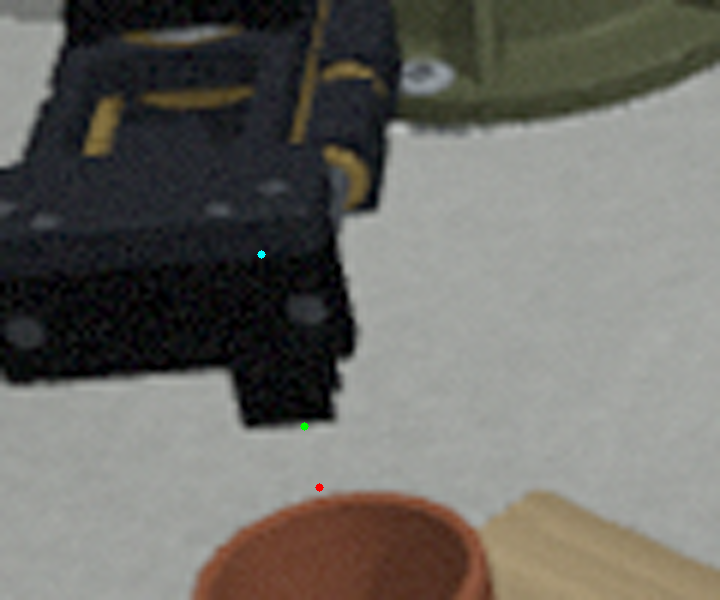

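View pics/tip_side.png

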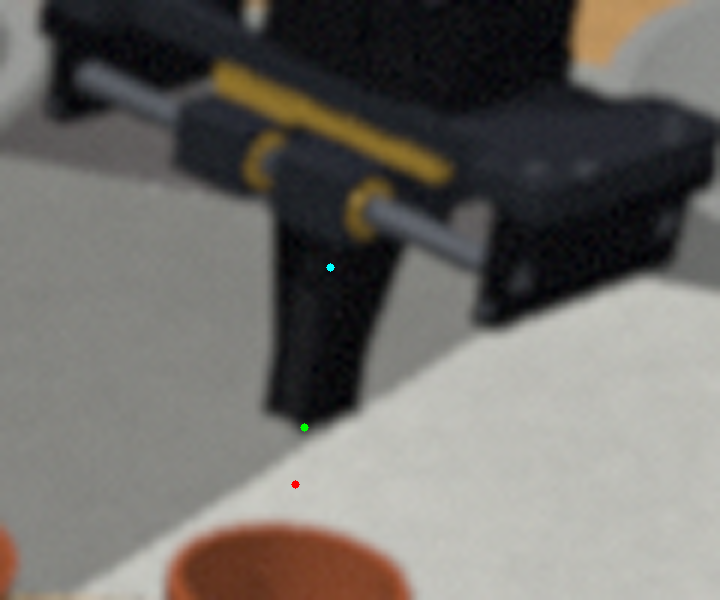

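Run:
```python
from h import *
T=np.load("w_stilt.npz")["T"]
f=lambda T,a,z:wonz(T,*a,z)
for z in(.018,-.002):
    P=[f(T,a,z) for a in((236,223),(75,329),(195,495))];print("shelf",z,[np.linalg.norm(P[i]-P[i+1]).round(4) for i in(0,1)],[p[:2].round(3) for p in P])
T=np.load("w_mug.npz")["T"]
for z in(.018,-.002):
    P=[f(T,a,z) for a in((168,207),(284,345),(133,488))];print("board",z,[np.linalg.norm(P[i]-P[i+1]).round(4) for i in(0,1)],[p[:2].round(3) for p in P])
# fixed cams: shelf corners
print("side",[onz("side",*a,.018)[:2].round(3) for a in((264,266),(335,416),(370,152))])
print("scene",[onz("scene",*a,.018)[:2].round(3) for a in((190,304),(160,405),(263,371),(223,486))])
for n in("w_stilt","w_mug"):
    z=cv2.imread(f"pics/{n}.png")[0:300,190:510];cv2.imwrite(f"pics/z{n}.png",cv2.resize(z,None,fx=2,fy=2,interpolation=2))
```

```text
shelf 0.018 [np.float64(0.2568), np.float64(0.2745)] [array([0.337, 0.079]), array([0.381, 0.332]), array([0.653, 0.292])]
shelf -0.002 [np.float64(0.2671), np.float64(0.2855)] [array([0.334, 0.072]), array([0.381, 0.335]), array([0.663, 0.293])]
board 0.018 [np.float64(0.253), np.float64(0.2808)] [array([ 0.341, -0.156]), array([ 0.427, -0.394]), array([ 0.689, -0.292])]
board -0.002 [np.float64(0.2631), np.float64(0.292)] [array([ 0.335, -0.155]), array([ 0.425, -0.402]), array([ 0.697, -0.297])]
side [array([0.607, 0.047]), array([0.342, 0.087]), array([0.644, 0.296])]
scene [array([0.354, 0.076]), array([0.387, 0.326]), array([0.612, 0.041]), array([0.651, 0.289])]
```

View pics/zw_stilt.png

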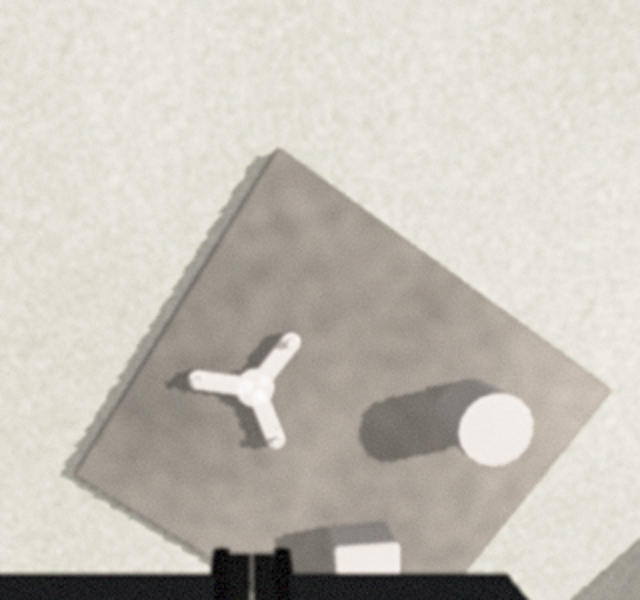

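The camera evidence is consistent: the fixed cameras put the visible fingertips about 20 mm above the reported TCP, while the board sizes show the wrist camera's height is right to within several mm. To settle it, I'll lower the fingers over bare table between the boards, in small force-guarded steps, to the reported z≈0. Contact there means the TCP really is at the tips. No contact means the tips sit higher.

Run:
```python
from h import *
M=np.load("tg.npz")["M"];q=quat_at(.45,-.02)
ctrl.move_linear([M[0],M[1],0.28],feed=0.25)
ctrl.move_pose([.45,-.02,.25],q)
ctrl.move_linear([.45,-.02,.03],q,feed=0.2)
ctrl.pause(.2)
s=ctrl.state();f0=s["wrist_force"];print(s["time"],s["eef_pos"],f0)
for z in(.012,.008,.006,.004,.003,.002,.001,0,-.001,-.002,-.003):
    try: ctrl.move_linear([.45,-.02,z],q,feed=0.05)
    except ctrl.MotionError as e: print(z,e);break
    s=ctrl.state();df=s["wrist_force"]-f0;print(z,s["time"],s["eef_pos"].round(4),df.round(2))
    if abs(df[2])>3: break
for n in("scene","side"):
    im=ctrl.read_camera(n);c=proj(n,[.45,-.02,0])[0].astype(int)
    y0,x0=max(0,c[1]-70),max(0,c[0]-60);zz=cv2.resize(im[y0:y0+100,x0:x0+120],None,fx=6,fy=6,interpolation=2)
    cv2.circle(zz,(int((c[0]-x0+.5)*6),int((c[1]-y0+.5)*6)),4,(255,0,0),-1);cv2.imwrite(f"pics/tab_{n}.png",zz[:,:,::-1])
ctrl.move_linear([.45,-.02,.03],q,feed=0.1);print(ctrl.state()["time"])
```

```text
12.5833 [ 0.45069702 -0.01977362  0.03071113] [-0.12909838 -0.29849802 -0.91226929]
0.012 13.0917 [ 0.4496 -0.0203  0.0116] [0.81 0.48 0.6 ]
0.008 13.3417 [ 0.4499 -0.0201  0.0078] [ 0.13 -0.23  0.98]
0.006 13.5917 [ 0.4499 -0.02    0.0059] [-1.05  0.67  0.93]
0.004 13.8417 [ 0.4499 -0.02    0.0039] [0.69 0.8  1.29]
0.003 14.0917 [ 0.4499 -0.02    0.0029] [0.39 0.16 1.03]
0.002 14.3417 [ 0.4499 -0.02    0.0019] [ 0.16 -0.    0.32]
0.001 14.5917 [ 0.45   -0.02    0.0009] [-0.01  0.25  2.3 ]
0 14.8417 [ 4.499e-01 -2.000e-02 -1.000e-04] [-0.72 -0.52  0.33]
-0.001 15.0917 [ 0.4499 -0.02   -0.0011] [0.27 1.3  1.22]
-0.002 15.3417 [ 0.4499 -0.02   -0.0021] [ 0.09 -0.27  1.26]
-0.003 15.5917 [ 0.45   -0.0201 -0.0031] [-0.2   0.63  0.73]
16.175
```

View pics/tab_side.png

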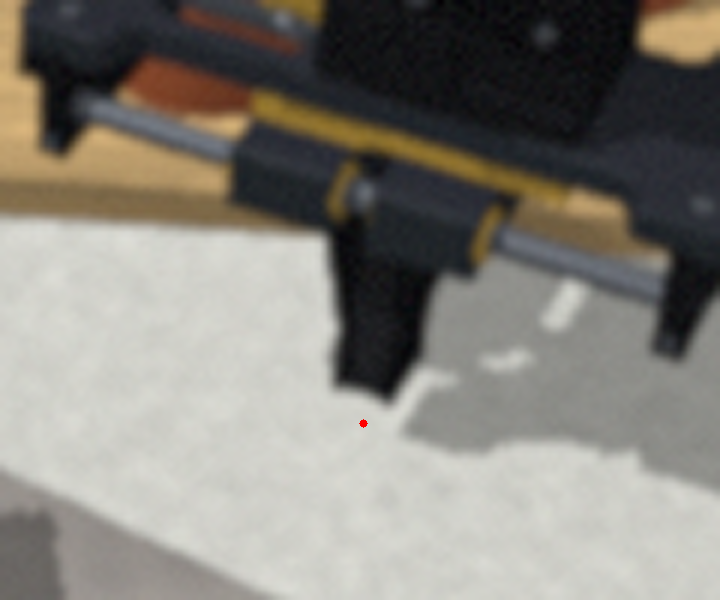

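View pics/tab_scene.png

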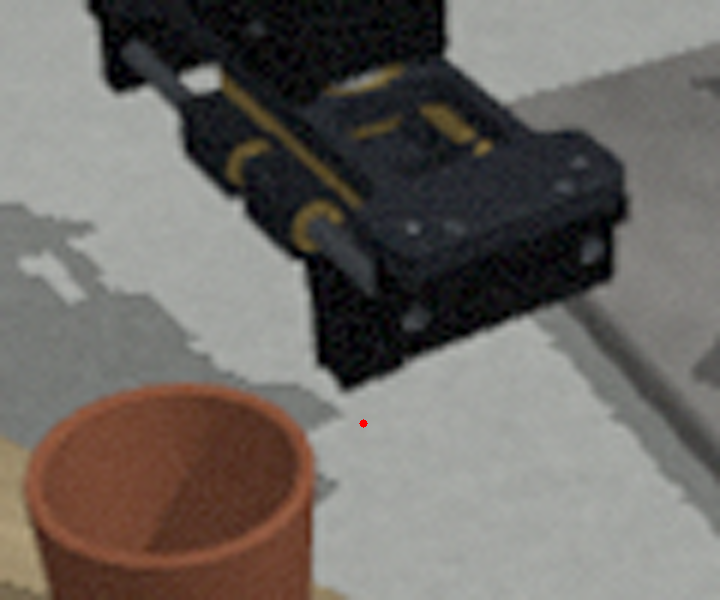

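No contact down to reported z = −3 mm, and the side view still shows a gap under the tips. So the real tips are above the reported TCP, and I need to know by how much. I'll keep going down with the force guard and a light stop.

Run:
```python
from h import *
q=quat_at(.45,-.02)
ctrl.move_linear([.45,-.02,-.003],q,feed=0.15)
fs=[]
f0=ctrl.state()["wrist_force"]
for z in(-.006,-.009,-.011,-.013,-.0145,-.016,-.017,-.018,-.019,-.020,-.021,-.022):
    try: ctrl.move_linear([.45,-.02,z],q,feed=0.05)
    except ctrl.MotionError as e: print(z,e);break
    s=ctrl.state();df=s["wrist_force"]-f0;print(z,s["time"],s["eef_pos"].round(4),df.round(2))
    if abs(df[2])>4: break
for n in("scene","side"):
    im=ctrl.read_camera(n);c=proj(n,[.45,-.02,0])[0].astype(int)
    y0,x0=max(0,c[1]-70),max(0,c[0]-60);zz=cv2.resize(im[y0:y0+100,x0:x0+120],None,fx=6,fy=6,interpolation=2)
    cv2.circle(zz,(int((c[0]-x0+.5)*6),int((c[1]-y0+.5)*6)),4,(255,0,0),-1);cv2.imwrite(f"pics/tab2_{n}.png",zz[:,:,::-1])
ctrl.move_linear([.45,-.02,.03],q,feed=0.15);print(ctrl.state()["time"],ctrl.state()["wrist_force"])
```

```text
-0.006 16.7917 [ 0.4504 -0.02   -0.0056] [0.6  1.31 0.41]
-0.009 17.0417 [ 0.45   -0.0199 -0.009 ] [ 0.6   0.77 -1.13]
-0.011 17.2917 [ 0.4499 -0.02   -0.0111] [0.28 0.81 0.3 ]
-0.013 17.5417 [ 0.4498 -0.02   -0.0131] [ 0.17  0.89 -0.48]
-0.0145 17.7917 [ 0.4499 -0.02   -0.0146] [ 0.09  0.95 -0.29]
-0.016 18.0417 [ 0.4499 -0.02   -0.0161] [0.16 0.55 0.12]
-0.017 18.2917 [ 0.4499 -0.02   -0.0171] [ 0.53  2.13 -0.32]
-0.018 18.5417 [ 0.4499 -0.02   -0.0181] [0.55 0.76 0.37]
-0.019 18.7917 [ 0.4499 -0.02   -0.0191] [0.54 0.18 1.02]
-0.02 19.0417 [ 0.4499 -0.02   -0.0201] [0.58 0.68 0.84]
-0.021 19.2917 [ 0.4499 -0.02   -0.0211] [0.21 0.78 0.73]
-0.022 19.5417 [ 0.4499 -0.02   -0.0221] [0.5  2.15 0.28]
20.1417 [-0.35617545 -0.49056113 -0.9575337 ]
```

View pics/tab2_side.png

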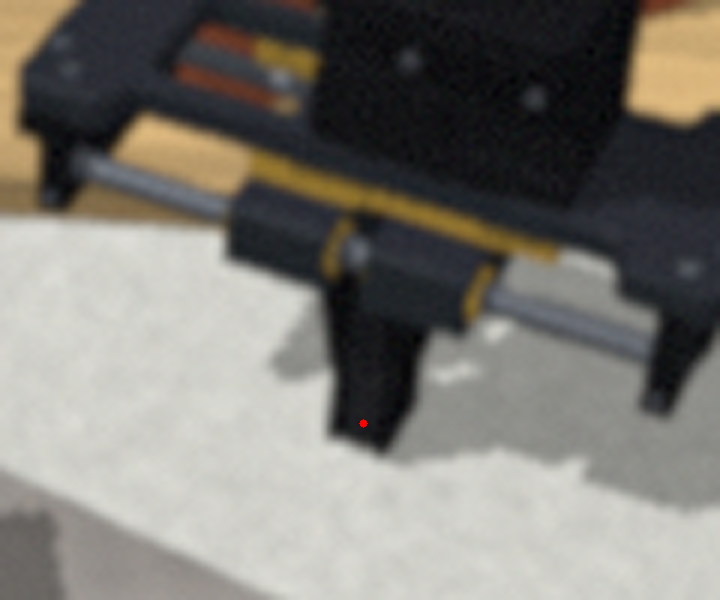

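Still no contact at reported z = −22 mm, and the tips appear almost at the table. That agrees with the triangulated tip near 0.157 when the TCP read 0.134. The real fingertips are therefore about 23 mm behind the reported TCP, so I'll subtract that: tips ≈0.135 for the mug and ≈0.067 for the stilt.

Run:
```python
from h import *
M=np.load("tg.npz")["M"]
q=quat_at(.455,-.247)
ctrl.move_linear([.45,-.02,.22],feed=0.3)
ctrl.move_pose([M[0],M[1],0.24],q)
ctrl.move_linear([M[0],M[1],0.112],q,feed=0.12)
s=ctrl.state();print(s["time"],s["eef_pos"],s["wrist_force"])
for n in("scene","side"):
    im=ctrl.read_camera(n);c=proj(n,[*M[:2],.135])[0]
    u,v=c.astype(int);y0,x0=v-60,u-60
    z=cv2.resize(im[y0:y0+100,x0:x0+120],None,fx=6,fy=6,interpolation=2)
    cv2.circle(z,(int((c[0]-x0+.5)*6),int((c[1]-y0+.5)*6)),4,(255,0,0),-1);cv2.imwrite(f"pics/mug2_{n}.png",z[:,:,::-1])
ctrl.pause(2.2);print(ctrl.state()["time"],ctrl.state()["eef_pos"])
```

```text
23.0583 [ 0.45760155 -0.24831445  0.11270443] [ 0.16439004  0.15607059 -0.67463975]
25.3583 [ 0.45701744 -0.24803181  0.11199984]
```

View pics/mug2_scene.png

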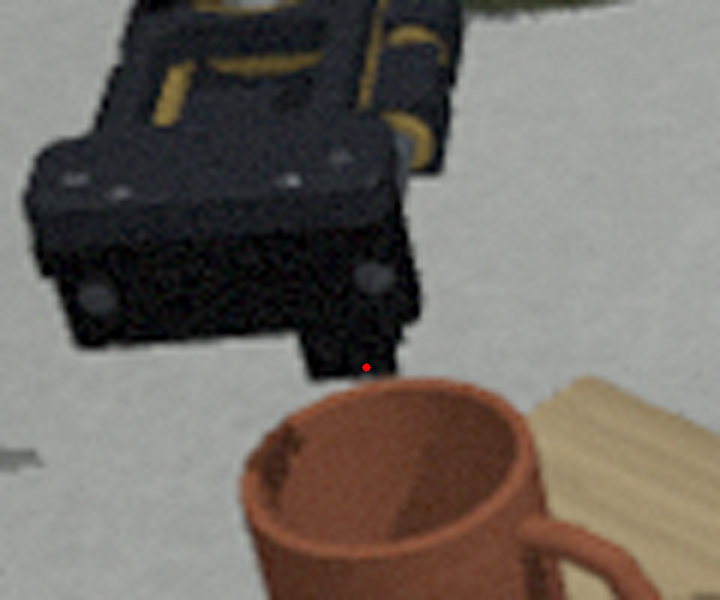

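View pics/mug2_side.png

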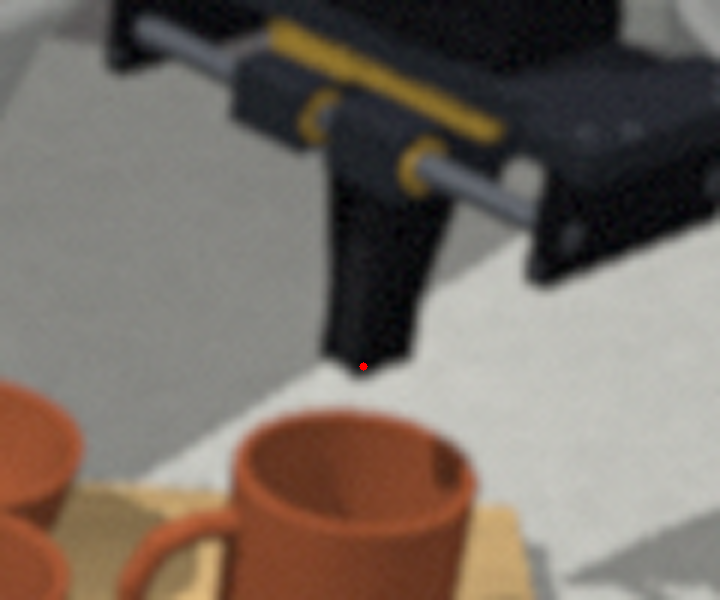

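Both views put the fingertips at the predicted point (red dot), about 3–3.5 cm above the middle of the rim. I'll hold a little longer, then lift and point at the stilt.

Run:
```python
from h import *
d=np.load("tg.npz");M=d["M"];S=d["S"]
ctrl.pause(0.4)
q=quat_at(.43,.194)
ctrl.move_linear([M[0],M[1],0.26],feed=0.25)
ctrl.move_pose([S[0],S[1],0.24],q)
ctrl.move_linear([S[0],S[1],0.044],q,feed=0.12)
s=ctrl.state();print(s["time"],s["eef_pos"],s["wrist_force"])
for n in("scene","side"):
    im=ctrl.read_camera(n);c=proj(n,[*S[:2],.067])[0]
    u,v=c.astype(int);y0,x0=v-60,u-60
    z=cv2.resize(im[y0:y0+100,x0:x0+120],None,fx=6,fy=6,interpolation=2)
    cv2.circle(z,(int((c[0]-x0+.5)*6),int((c[1]-y0+.5)*6)),4,(255,0,0),-1);cv2.imwrite(f"pics/st_{n}.png",z[:,:,::-1])
im=ctrl.read_camera("wrist");cv2.imwrite("pics/st_wrist.png",im[:,:,::-1])
```

```text
29.9083 [0.43189304 0.19378193 0.04444449] [-0.27909839 -0.33103465 -0.0012861 ]
```

View pics/st_scene.png

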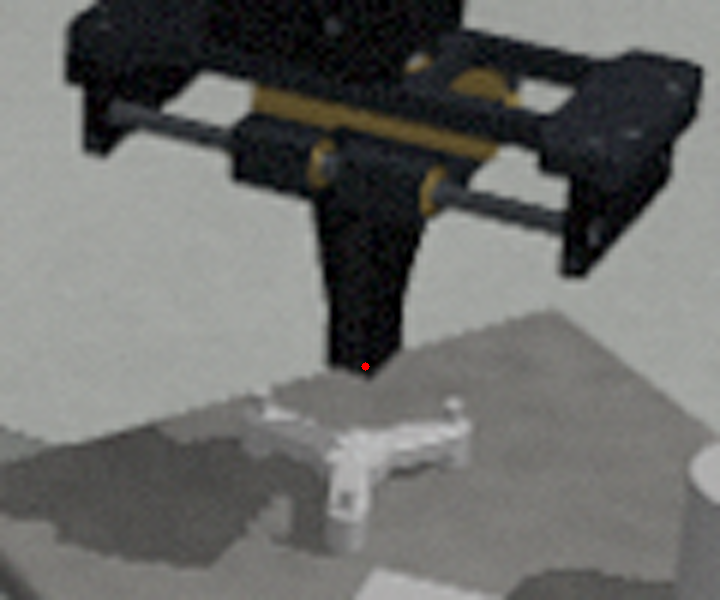

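View pics/st_side.png

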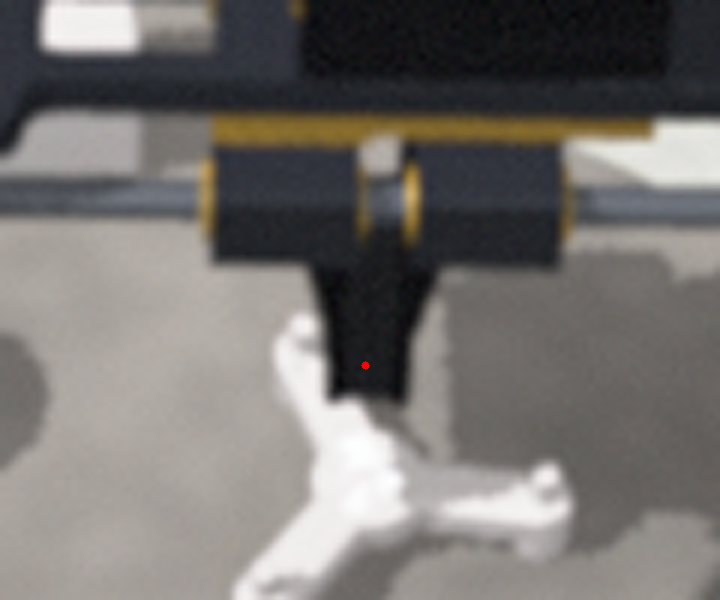

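View pics/st_wrist.png

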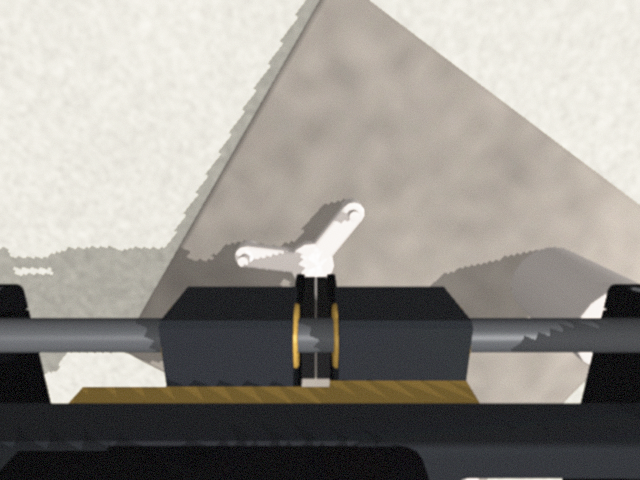

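Scene shows the tips above the hub: tip at crop (362, 370), hub at (350, 440). Side and wrist show the fingers in line with it too. I'll hold for the two seconds and hand in.

Run:
```python
from station import ctrl
ctrl.pause(2.5);s=ctrl.state();print(s["time"],s["eef_pos"],s["wrist_force"],abs(s["qvel"]).max())
ctrl.finish_job()
```

```text
32.5583 [0.43155083 0.19349353 0.04400029] [ 0.69516965 -0.67846098 -0.56056308] 0.002600365453648391
the job is handed in; nothing more can be done
```

I pointed the shut gripper down at the middle of the mug's mouth for about 2.7 s, then at the stilt's hub for about 2.7 s. I handed in at 32.6 s while still pointing at the stilt.

**Fingertip height:** the documented TCP did not match the real fingertips. The scene and side cameras put the tips about 20–23 mm behind it. Lowering the fingers over bare table between the boards met no contact force down to a reported z of −22 mm. I corrected by 23 mm, so the real tips were about 3.2 cm above the mug's rim. They were about 3.3 cm above the stilt's hub and 2.5 cm above its stub tips. By the reported TCP, these gaps would read only about 9–10 mm.

**First approach to the mug:** before that correction I paused there briefly, with the tips about 5 cm above the rim.

**Last checks:**
- **Sideways alignment:** the scene and side pictures showed the tips over the mug's middle, within about 5 mm. The scene, side and wrist pictures showed them over the stilt's hub, though the scene and side cameras placed the stilt's middle up to 7 mm from the wrist-camera position I used.
- **Contact:** the wrist force stayed at noise level, about 1–2 N, wherever I read it. No picture showed a piece touched or moved.
- **Clearance:** I crossed between the boards with the TCP commanded to 0.22 m or higher.

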